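Lock the extension tube onto the lens and turn the pair over into its case

ROBOT

A 6-joint arm with a two-finger parallel gripper is mounted at the origin on the work surface. World frame = base frame: x ahead of the robot, y to its left, z up, the work surface at z = 0. Lengths are in m, angles in degrees, forces in N, time in s.
With the tool pointing down it reaches from about 0.325 to 0.85 m from the base axis. Payload 15.5 kg.
Tool frame: the origin (TCP) lies at the very end of the fingers, on their centre line; the grasp point (between the pads) lies arm.grip_depth behind it (arm.grip_depth is the distance from the TCP to the grasp point, in m); z points along the fingers, y is the line along which they close (so a half turn about z gives the same grasp; the last joint's range is limited). The gripper opens to 91 mm and grips with 3 to 60 N. Pads are 32 mm wide; open, the fingers measure 118 mm over their backs; the gripper's body (76 mm by 178 mm) begins 60 mm behind the grasp point.
Start: joints at [68.268, 28.281, 77.091, -0, 74.628, -5.472], TCP at [0.175, 0.6, 0.214] pointing down, gripper open.
Joint ranges: [-166.48, 166.48], [-47.26, 123.95], [12.59, 153.08], [-70.14, 250.14], [6.76, 159.57], [-176.63, 176.63]. Speed limits (degrees/s): [108.29, 108.29, 147.25, 172.46, 172.46, 172.46].

INTERFACE

Orientations are given as a 3x3 rotation matrix whose columns are the frame's x, y, z axes.
In Python, from rig import arm gives the robot as it stands. Calls block until the motion is done:
- arm.move_to(position, orientation): joint-space move of the TCP to a pose.
- arm.move_l(position, orientation=None, feed=0.15): straight line of the TCP; orientation=None keeps the orientation; feed is the mean speed in m/s.
- arm.move_joints(angles): joint-space move.
- arm.grip(opening): finger opening in m; the grip force is fixed at half the most; returns when the fingers have stopped.
- arm.sleep(seconds).
- arm.solve_ik(position, orientation): joint angles nearest the present ones, or None.
- arm.snapshot(name): name is "side" or "top"; returns the picture (420x560x3 uint8, red, green, blue); there is no depth.
- arm.get_calibration(name): a dict with "intrinsics" (3x3 intrinsics, pixels), "cam_to_world" (4x4, takes a point from camera to world coordinates). Camera axes: x right, y down, z forward; pixel columns grow to the right and rows downward; lengths in m; the calibration is good to about 2 mm. A picture is of the moment at which its call begins. get_calibration takes no time and is no camera call.
A pose or a line that the arm cannot do raises arm.Unreachable and nothing moves.
- arm.sign_off(): hands the job in; it is judged then, once.
Readings, each from a call of its own:
- arm.current_t(): time.
- arm.current_joint_positions(): joint angles.
- arm.current_dq(): joint speeds.
- arm.current_tau(): joint torques, N m.
- arm.current_ee_pos(): TCP position.
- arm.current_tool_rot(): TCP orientation.
- arm.current_force(): force on the tool from outside, world axes, zero at the start.
- arm.current_torque(): the same for the moment, N m.
- arm.current_width(): finger opening in m.
- arm.current_grasp_force(): force on a finger pad.
Only numpy, scipy, OpenCV 4.12 (cv2) and the standard library are available. Lean on these libraries where they do the work, as an engineer would, in place of code of your own. Each camera call takes 0.05 s, during which the arm holds its last target. There are 200 camera calls.

TASK

The lens stands face down on its front cap with the extension tube resting loose on its mount: twist the tube clockwise, seen from above, until it clicks locked. Then turn the locked pair over, without letting the tube come off or dropping the pair, and leave it standing on the tube's rear cap inside the rim of the open lens-case base, front cap up. Leave everything else on the slab where it is.

Things in the scene. Friction and masses are not known exactly. Their poses are not given: they have to be found in the camera images.
- lens: Black photographic lens with a chrome mount, 0.28 kg, 58 mm long from front cap to mount face, standing face down. Origin at the centre of the front cap's outer face; z runs from the cap to the mount: up at the start, it must point down at the end. Across: cap 57 mm, barrel 61 mm up to z = 46 mm, then 56 mm up to the mount face. A red dot on the mount collar marks its +x side.
- lens_mid (a point): Centre of the lens inside its focus ring, 32 mm from the cap's outer face; axes as the lens. Grip here, across two opposite flats: the black ring (z 19 to 45 mm of the lens) has eight ribbed flat lands, 64 mm across, each 16 mm wide, facing every 45 degrees from the lens's +x. Laid on its side the pair rests steadily on a land (this point then 32 mm up).
- tube: Chrome extension tube, 0.10 kg, 60 mm across, 20 mm long, plus a black rear cap (56 mm across, 6 mm thick) on its end. Origin at the centre of its mount face, lying on the lens's mount face (58 mm from the lens's origin); z runs away from the lens to the rear cap. Lens and tube together are 84 mm long. Locked, it keeps about 1 mm of play and 4 degrees of turn.
- tube_mid (a point): Centre of the tube, 10 mm from its mount face: grip and twist here. At the start its x axis (red dot) is 60 degrees counter-clockwise, seen from above, from the lens's x axis. Turned 60 degrees clockwise the red dots meet, a pin clicks in and a stop bars further turning (the lens then turns along). Below the tube the lens is 56 mm across for 12 mm, then comes the 64 mm focus ring.
- tube_end (a point): Centre of the rear cap's outer face, 26 mm from the tube's mount face; the pair must stand on this face.
- lock_pin (a joint): The tube's spring lock pin: how far it is pushed back into the tube (m). About 0.002 while the tube is not locked, 0.0003 or less once it has clicked into the lens's notch. The spring is soft (about 0.4 N).
- case_base: Base of the black plastic lens case, loose, 0.12 kg: a round dish 90 mm across and 12 mm high with a 4 mm floor and a rim 5 mm thick, 80 mm across inside. Origin at the centre of its underside, z up.
- case_floor (a point): Centre of the case base's inner floor, 4 mm above the slab.
- table: The worn marble slab everything stands on, its top at height 0; origin in the middle of its top. Fixed stock (cameras, slide boxes, a viewer, a tray of lenses, a cash box, 50 to 110 mm high) stands along its far edge, beyond x = 0.82, and at its sides, beyond 0.53 m left and right.
- case_cover: Bystander: cover of the lens case, black, standing mouth down, 92 mm across, 112 mm high, light. Origin at the centre of its underside.
- jar: Bystander: squat glass jar, 96 mm across, 92 mm high; the tin funnel stands in it. Origin at the centre of its underside.
- funnel: Bystander: tin funnel standing in the jar, 112 mm across at its rim, which is 120 mm above the slab. Origin at the end of its spout.
- splicer: Bystander: grey film splicer, 100 mm (its x) by 170 mm (its y), 48 mm high. Origin at the centre of its underside.
- reel_a: Bystander: steel developing reel lying flat, 88 mm across, 44 mm high. Origin at the centre of its underside.
- reel_b: Bystander: a second reel, as reel_a.
- film_can: Bystander: film can, black with a grey lid, 34 mm across, 51 mm high. Origin at the centre of its underside.
- loupe: Bystander: slide loupe, black on a clear skirt, 46 mm across, 50 mm high. Origin at the centre of its underside.
Not all that is in view belongs to the job. Leave any orange or yellow look-alike of the lens alone.

How it is judged (in metres and radians):
On the way, in this order (a step that is already met when the one before it is completed fails the run):
1. the tube is twisted on the lens until the lock pin clicks in, the lens still face down (angle between the x axis of lens and the x axis of tube, either way round below 0.17 rad and value of joint lock_pin below 0.001 m and z of tube in the frame of lens between 0.0555 and 0.0615 m and angle between lens's own z axis and vertical below 0.2 rad), for 0.2 s.
2. the pair is turned over together, still locked (angle between the x axis of lens and the x axis of tube, either way round below 0.17 rad and value of joint lock_pin below 0.001 m and z of tube in the frame of lens between 0.0555 and 0.0615 m and angle between lens's own z axis and vertical above 2.9 rad), for 0.2 s.
At the end, for the whole second after the job is handed in: Tube locked on the lens (red dots within 10 degrees, lock pin out, mount faces together); the pair stands front cap up, within 8 degrees of upright, on the tube's rear cap flat on the case base's floor inside its rim (within 14 mm of its centre); base flat on the slab; at rest (angle between the x axis of lens and the x axis of tube, either way round below 0.17 rad and value of joint lock_pin below 0.001 m and z of tube in the frame of lens between 0.0555 and 0.0615 m and angle between each of lens, tube's own z axis and vertical above 3 rad and horizontal distance between tube_end and case_floor below 0.014 m and z of tube_end in the frame of case_floor between -0.003 and 0.003 m and angle between case_base's own z axis and vertical below 0.06 rad and height (world z) of case_floor below 0.008 m and linear speed of lens below 0.02 m/s and angular speed of lens below 0.2 rad/s); the robot touches nothing.
It fails at once if the tube comes off the lens (distance between tube and lens above 0.066 m).
It fails at once if the pair is dropped or knocked hard on the slab or the case base (contact force between any of lens, tube and table above 100 N or contact force between any of lens, tube and case_base above 100 N).
It fails at once if a bystander is pushed or tipped over (distance of any of jar, funnel, splicer, reel_a, reel_b, case_cover, film_can, loupe from where it was at the start of the episode above 0.025 m or angle between any of jar, funnel, splicer, reel_a, reel_b, case_cover, film_can, loupe's own z axis and vertical above 0.35 rad).
It also fails if it takes over 72 s, if anything falls off the work surface, if the arm or the gripper's body presses on something with over 40 N, if the wrist force passes 120 N, or if a joint passes its speed limit or range.

## Working session

There is one attempt and no reset: what is moved stays moved. The work goes in short steps, each a Python script; the robot and the scene stay as the last script left them, time stands still between calls to the robot, and variables do not carry over. Pictures are saved under pics/ and viewed, at most 10 in all, crops included, and the job is handed in when it is done.

```bash
ls; mkdir -p pics; python3 - <<'E'
from rig import arm
import cv2
for n in ("top","side"):
    cv2.imwrite(f"pics/{n}0.png",arm.snapshot(n)[:,:,::-1])
    c=arm.get_calibration(n);print(c["intrinsics"],c["cam_to_world"])
print(arm.grip_depth,arm.current_t(),arm.current_tool_rot())
E
```

```text
pics
[[396.20891083   0.         277.13106236]
 [  0.         396.20891083 212.75062553]
 [  0.           0.           1.        ]] [[ 0.00698261 -0.9904171   0.13793193  0.48067387]
 [-0.99997353 -0.00719786 -0.00106181 -0.02283   ]
 [ 0.00204445 -0.13792087 -0.99044114  1.03434424]
 [ 0.          0.          0.          1.        ]]
[[546.53407526   0.         278.08156096]
 [  0.         546.53407526 220.08838712]
 [  0.           0.           1.        ]] [[-0.99502309 -0.07653787  0.06380442  0.51039056]
 [-0.09949872  0.728528   -0.6777514   0.86056859]
 [ 0.00539034 -0.68072675 -0.7325176   1.03106638]
 [ 0.          0.          0.          1.        ]]
0.0188 0.1 [[-9.59999535e-01  2.80001337e-01 -3.80580781e-04]
 [ 2.80001586e-01  9.59998967e-01 -1.04611294e-03]
 [ 7.24441358e-05 -1.11083116e-03 -9.99999380e-01]]
```

View pics/top0.png

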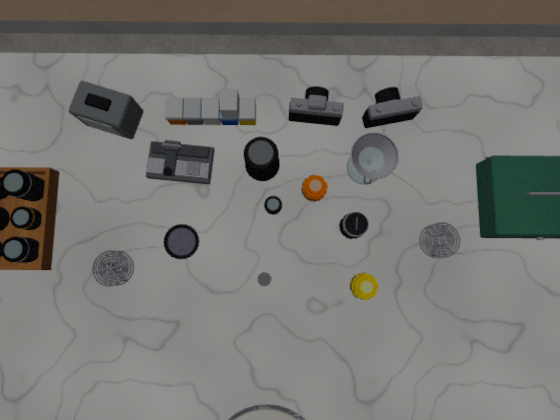

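View pics/side0.png

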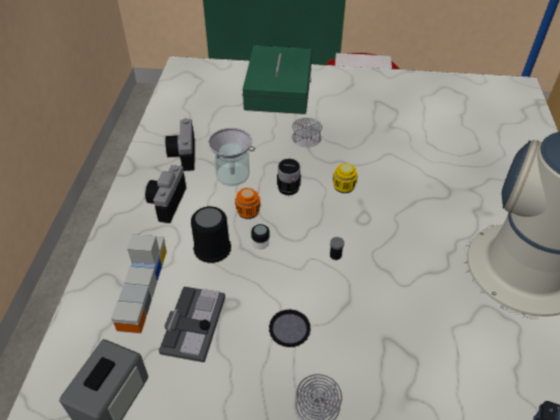

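Top view: the lens with tube is the black and chrome item at (354,225). Orange (315,187) and yellow (364,286) are look-alikes. Other round black things are the film can (264,279), the loupe (273,205), the case cover (261,158) and the tray lenses on the left. The case base is the flat dish at (181,241). In the side view the lens is at (289,177) and the base at (290,328). I'll check the choice in one close crop.

```bash
python3 - <<'E'
import cv2,numpy as np
a=cv2.imread("pics/top0.png")[200:250,328:384];b=cv2.imread("pics/side0.png")[152:202,262:318]
f=lambda i:cv2.resize(i,None,fx=7,fy=7,interpolation=cv2.INTER_CUBIC)
c=np.hstack([f(a),f(b)]);c=np.clip(c*1.6,0,255).astype(np.uint8)
cv2.imwrite("pics/crop.png",c)
E
```

```text
(no output)
```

View pics/crop.png

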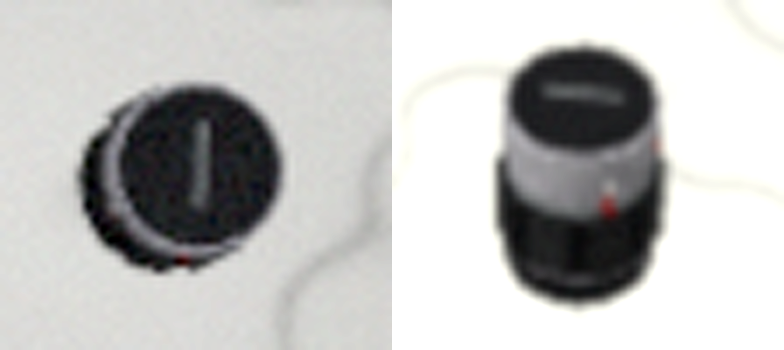

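Crop: black rear cap on a chrome tube on a black ribbed lens, so this is the right one. The lens-collar dot is near top px (344,231) and side px (349,182); the tube dot is near top px (354,237).

```bash
cat > h.py <<'E'
import numpy as np, cv2
from rig import arm
def ray(n,uv):
    c=arm.get_calibration(n);T=c["cam_to_world"]
    d=T[:3,:3]@np.linalg.solve(c["intrinsics"],np.array([uv[0],uv[1],1.]))
    return T[:3,3],d
def onz(n,uv,z):
    o,d=ray(n,uv);return o+d*(z-o[2])/d[2]
def two(uv1,uv2):
    A=[];b=[]
    for n,uv in (("top",uv1),("side",uv2)):
        o,d=ray(n,uv);d/=np.linalg.norm(d);P=np.eye(3)-np.outer(d,d);A.append(P);b.append(P@o)
    return np.linalg.lstsq(np.vstack(A),np.hstack(b),rcond=None)[0]
def blobs(img,mask,box,amin=1):
    x0,y0,x1,y1=box;m=np.zeros(img.shape[:2],np.uint8);m[y0:y1,x0:x1]=mask[y0:y1,x0:x1]
    k,_,st,ce=cv2.connectedComponentsWithStats(m);return [(st[i,4],ce[i].round(2)) for i in range(1,k) if st[i,4]>=amin]
def red(img,box):
    r,g,b=[img[:,:,i].astype(int) for i in range(3)];return blobs(img,((r>g+25)&(r>b+25)).astype(np.uint8),box)
def hull(img,thr,box):
    """min-area ellipse of the biggest dark thing in box"""
    x0,y0,x1,y1=box;m=(img[y0:y1,x0:x1].max(2)<thr).astype(np.uint8)
    c=max(cv2.findContours(m,cv2.RETR_EXTERNAL,cv2.CHAIN_APPROX_NONE)[0],key=cv2.contourArea)
    e=cv2.fitEllipse(cv2.convexHull(c));return (e[0][0]+x0,e[0][1]+y0),e[1]
E
python3 - <<'E'
from h import *
t=arm.snapshot("top");s=arm.snapshot("side")
print("red",red(t,(330,200,384,250)),red(s,(262,152,318,202)))
for thr in (70,60,50): print(thr,[hull(t,thr,(343,208,372,238)),hull(s,thr,(274,156,304,175))])
# cap: fitted after excluding chrome
p,_=hull(t,60,(343,208,372,238));print("cap on z=.084",onz("top",p,.084), onz("side",hull(s,60,(274,156,304,174))[0],.084))
for thr in (90,110): 
  a=hull(t,thr,(158,218,206,264));b=hull(s,thr,(262,302,318,352));print("base",a,b,onz("top",a[0],.012),onz("side",b[0],.012),two(a[0],b[0]))
for n,u,z in (("loupe",(273,203),.05),("can",(264,278),.051),("yellow",(364,286),.084),("orange",(315,186),.084),("funnel",(375,157),.12),("reelR",(440,238),.044),("reelL",(113,267),.044),("cover",(261,151),.112),("spl",(180,162),.048)):
  print(n,onz("top",u,z).round(3))
E
```

```text
red [] [(np.int32(5), array([292.4, 181.2]))]
70 [((353.38762950897217, 224.9130630493164), (25.255413055419922, 28.380634307861328)), ((288.70037841796875, 165.97941875457764), (14.714404106140137, 20.480037689208984))]
60 [((355.9234266281128, 223.4539213180542), (21.91705322265625, 22.589879989624023)), ((288.5860528945923, 165.99208068847656), (14.374553680419922, 20.093177795410156))]
50 [((355.91866874694824, 223.5066032409668), (21.809324264526367, 22.311302185058594)), ((288.5872983932495, 165.99204063415527), (14.031442642211914, 19.672086715698242))]
cap on z=.084 [ 0.58832118 -0.21420385  0.084     ] [ 0.58480703 -0.21002111  0.084     ]
base ((180.9463939666748, 241.20802307128906), (34.73924255371094, 35.459205627441406)) ((289.2742328643799, 327.8618965148926), (37.51606369018555, 41.265499114990234)) [0.54717329 0.2235284  0.012     ] [0.54370805 0.2301481  0.012     ] [0.54580521 0.22537879 0.00450645]
base ((180.94782829284668, 241.18313026428223), (35.22933578491211, 35.900604248046875)) ((289.296594619751, 327.86243057250977), (37.89486312866211, 41.60786056518555)) [0.54723745 0.2235273  0.012     ] [0.54366007 0.23014447 0.012     ] [0.54581282 0.2253769  0.0045163 ]
loupe [ 0.642 -0.013  0.05 ]
can [0.456 0.007 0.051]
yellow [ 0.44  -0.23   0.084]
orange [ 0.68  -0.116  0.084]
funnel [ 0.744 -0.256  0.12 ]
reelR [ 0.558 -0.432  0.044]
reelL [0.48  0.381 0.044]
cover [0.759 0.016 0.112]
spl [0.747 0.225 0.048]
```

```bash
python3 - <<'E'
from h import *
c=np.array([.5866,-.212])
ang=lambda p:(np.degrees(np.arctan2(*(p[:2]-c)[::-1])).round(0),np.hypot(*(p[:2]-c)).round(4),p.round(4))
print("lens dot",ang(two((343.7,230.7),(292.6,181.3))),ang(onz("side",(292.6,181.3),.053)))
print("tube dot",ang(two((354.1,237.1),(300,172.7))),ang(onz("top",(354.1,237.1),.063)))
# orientation reachability tests
def R(theta,yaw):  # tool z tilted by theta from down, toward heading yaw; y horizontal
    t,w=np.radians([theta,yaw]);h=np.array([np.cos(w),np.sin(w),0]);z=np.sin(t)*h-np.cos(t)*np.array([0,0,1.])
    y=np.array([-np.sin(w),np.cos(w),0]);return np.column_stack([np.cross(y,z),y,z])
for P in ((.5866,-.212,.032),(.5866,-.212,.15),(.45,-.1,.032),(.546,.2255,.056),(.546,.2255,.15)):
  for th in (-60,-45,-30,0,30,45,60):
    ok=[]
    for yaw in range(-180,180,15):
      r=R(th,yaw);q=arm.solve_ik(np.array(P)+r[:,2]*arm.grip_depth,r)
      if q is not None: ok.append(yaw)
    print(P,th,ok)
E
```

```text
lens dot (np.float64(122.0), np.float64(0.0257), array([ 0.5728, -0.1902,  0.0493])) (np.float64(120.0), np.float64(0.0299), array([ 0.5716, -0.1862,  0.053 ]))
tube dot (np.float64(-177.0), np.float64(0.0309), array([ 0.5558, -0.2137,  0.0602])) (np.float64(-178.0), np.float64(0.0297), array([ 0.557 , -0.2133,  0.063 ]))
(0.5866, -0.212, 0.032) -60 [-180, -165, -150, -135, -120, -105, -90, -75, -60, -45, -30, -15, 0, 15, 30, 45, 60, 75, 120, 135, 150, 165]
(0.5866, -0.212, 0.032) -45 [-180, -165, -150, -135, -120, -105, -90, -75, -60, -45, -30, -15, 0, 15, 30, 45, 60, 75, 90, 135, 150, 165]
(0.5866, -0.212, 0.032) -30 [-180, -165, -150, -135, -120, -105, -90, -75, -60, -45, -30, -15, 0, 15, 30, 45, 60, 75, 90, 105, 120, 165]
(0.5866, -0.212, 0.032) 0 [-180, -165, -150, -135, -120, -105, -90, -75, -60, -45, -30, -15, 0, 15, 30, 45, 60, 75, 90, 105, 120, 135, 150, 165]
(0.5866, -0.212, 0.032) 30 [-180, -165, -150, -135, -120, -105, -90, -75, -60, -15, 0, 15, 30, 45, 60, 75, 90, 105, 120, 135, 150, 165]
(0.5866, -0.212, 0.032) 45 [-180, -165, -150, -135, -120, -105, -90, -45, -30, -15,
[... 3306 characters left out ...]
135, 150]
(0.546, 0.2255, 0.15) -30 [-180, -165, -150, -135, -120, -105, -90, -75, -60, -45, -30, -15, 0, 15, 30, 45, 60, 75, 90, 105, 120, 135, 165]
(0.546, 0.2255, 0.15) 0 [-180, -165, -150, -135, -120, -105, -90, -75, -60, -45, -30, -15, 0, 15, 30, 45, 60, 75, 90, 120, 135, 150, 165]
(0.546, 0.2255, 0.15) 30 [-180, -165, -150, -135, -120, -105, -90, -75, -60, -45, -30, -15, 0, 15, 30, 45, 75, 90, 105, 120, 135, 150, 165]
(0.546, 0.2255, 0.15) 45 [-180, -165, -150, -135, -120, -105, -90, -75, -60, -45, -30, 0, 15, 30, 45, 60, 75, 90, 105, 120, 135, 150, 165]
(0.546, 0.2255, 0.15) 60 [-180, -165, -150, -135, -120, -105, -90, -75, -60, -15, 0, 15, 30, 45, 60, 75, 90, 105, 120, 135, 150, 165]
```

Lens centre is about (0.587,−0.212), with lens x ≈ 121° and tube x ≈ −178°, which is 61° apart as described. Base is at (0.546,0.2255). Now grip and twist.

```bash
cat >> h.py <<'E'
def R(theta,yaw):  # tool z tilted by theta from down toward heading yaw; tool y horizontal
    t,w=np.radians([theta,yaw]);h=np.array([np.cos(w),np.sin(w),0]);z=np.sin(t)*h-np.cos(t)*np.array([0,0,1.])
    y=np.array([-np.sin(w),np.cos(w),0]);return np.column_stack([np.cross(y,z),y,z])
def tcp(g,r): return np.asarray(g,float)+r[:,2]*arm.grip_depth
def st(s=""): print(s,"t%.1f"%arm.current_t(),"ee",arm.current_ee_pos().round(4),"w%.4f"%arm.current_width(),"gf%.1f"%arm.current_grasp_force(),"F",np.round(arm.current_force(),1),"T",np.round(arm.current_torque(),2),"q6 %.0f"%arm.current_joint_positions()[5])
E
python3 - <<'E'
from h import *
c=[.5866,-.212]
for yaw in range(-180,180,30):
    r=R(0,yaw);q=arm.solve_ik(tcp([*c,.20],r),r);print(yaw,None if q is None else np.round(q,0))
E
```

```text
-180 [-25.  30.  80.  -0.  70.  65.]
-150 [-25.  30.  80.  -0.  70.  35.]
-120 [-25.  30.  80.  -0.  70.   5.]
-90 [-25.  30.  80.  -0.  70. -25.]
-60 [-25.  30.  80.  -0.  70. -55.]
-30 [-25.  30.  80.  -0.  70. -85.]
0 [ -25.   30.   80.   -0.   70. -115.]
30 [ -25.   30.   80.   -0.   70. -145.]
60 [ -25.   30.   80.   -0.   70. -175.]
90 [-25.  30.  80.  -0.  70. 155.]
120 [-25.  30.  80.  -0.  70. 125.]
150 [-25.  30.  80.  -0.  70.  95.]
```

```bash
python3 - <<'E'
from h import *
c=[.5866,-.212];y0=-120
r=R(0,y0)
arm.move_to(tcp([*c,.20],r),r); st("over")
arm.move_l(tcp([*c,.070],r),r,feed=.1); st("at")
arm.grip(.055); st("gripped")
g=[*c,.070]
for d in (20,40,55,62,66):
    r=R(0,y0-d);arm.move_to(tcp(g,r),r);st(d)
arm.sleep(.3);st()
cv2.imwrite("pics/s1.png",cv2.resize(arm.snapshot("side")[130:220,240:350],None,fx=5,fy=5,interpolation=cv2.INTER_CUBIC)[:,:,::-1])
E
```

```text
over t3.4 ee [ 0.5868 -0.2113  0.1812] w0.0913 gf0.0 F [-0.7 -0.4 -0.7] T [-0.07  0.19 -0.05] q6 5
at t4.8 ee [ 0.587  -0.2122  0.0518] w0.0910 gf0.0 F [ 0.3 -0.3  0.5] T [-0.08  0.12  0.01] q6 5
gripped t5.4 ee [ 0.5867 -0.2121  0.0513] w0.0596 gf30.0 F [0.8 0.1 0.8] T [-0.11  0.04 -0.04] q6 5
20 t5.9 ee [ 0.5867 -0.2121  0.0513] w0.0594 gf30.0 F [ 1.4 -0.5  1.7] T [-0.19  0.01 -0.03] q6 24
40 t6.3 ee [ 0.5865 -0.212   0.0512] w0.0595 gf30.0 F [-0.6 -0.2  3.4] T [-0.06  0.27 -0.03] q6 44
55 t6.7 ee [ 0.5867 -0.2121  0.0513] w0.0598 gf30.0 F [ 0.1 -1.2  3. ] T [-0.22  0.14  0.05] q6 59
62 t6.9 ee [ 0.5867 -0.2121  0.0512] w0.0594 gf30.0 F [ 0.2 -2.   3.3] T [-0.27  0.18 -0.03] q6 66
66 t7.2 ee [ 0.5867 -0.212   0.0512] w0.0597 gf30.0 F [1.4 0.  4.1] T [-0.09 -0.02 -0.03] q6 70
 t7.5 ee [ 0.5868 -0.212   0.0513] w0.0596 gf30.0 F [ 1.4 -0.7  4.3] T [-0.07 -0.14 -0.03] q6 71
```

View pics/s1.png

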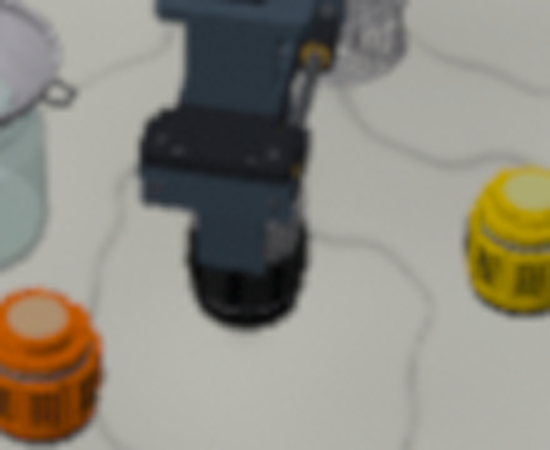

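The gripper holds the tube, but the finger hides the dots. I'll twist a few degrees more (harmless past the stop), release, back off and look.

```bash
python3 - <<'E'
from h import *
c=[.5866,-.212]
r=R(0,-192);arm.move_to(tcp([*c,.07],r),r);st(72);arm.sleep(.3)
arm.grip(.085);arm.move_l(tcp([*c,.17],r),r,feed=.2)
arm.move_to(tcp([.45,-.10,.25],r),r);st()
t=arm.snapshot("top");s=arm.snapshot("side")
cv2.imwrite("pics/top1.png",t[:,:,::-1]);cv2.imwrite("pics/side1.png",s[:,:,::-1])
print("red",red(t,(330,200,384,250)),red(s,(262,152,318,202)))
p=hull(t,60,(343,208,372,238));q=hull(s,60,(274,156,304,174));print(p,q,onz("top",p[0],.084),onz("side",q[0],.084))
f=lambda i:cv2.resize(i,None,fx=7,fy=7,interpolation=cv2.INTER_CUBIC)
o=np.hstack([f(t[200:250,328:384]),f(s[152:202,262:318])])[:,:,::-1]
cv2.imwrite("pics/crop1.png",np.clip(o*1.6,0,255))
E
```

```text
72 t7.8 ee [ 0.5865 -0.2121  0.0512] w0.0597 gf30.0 F [-0.8 -1.1  6.4] T [-0.25  0.16 -0.03] q6 76
 t10.1 ee [ 0.4506 -0.1003  0.2307] w0.0850 gf0.0 F [ 0.6 -0.2 -0. ] T [-0.05  0.19  0.01] q6 82
red [] [(np.int32(10), array([290.5, 181. ]))]
((355.1158447265625, 224.1485595703125), (21.84379768371582, 22.754711151123047)) ((289.30649185180664, 166.48049354553223), (14.17883014678955, 19.835735321044922)) [ 0.58662079 -0.21221987  0.084     ] [ 0.58277631 -0.20831441  0.084     ][ WARN:0@6.003] global loadsave.cpp:1063 imwrite_ Unsupported depth image for selected encoder is fallbacked to CV_8U.
```

View pics/crop1.png

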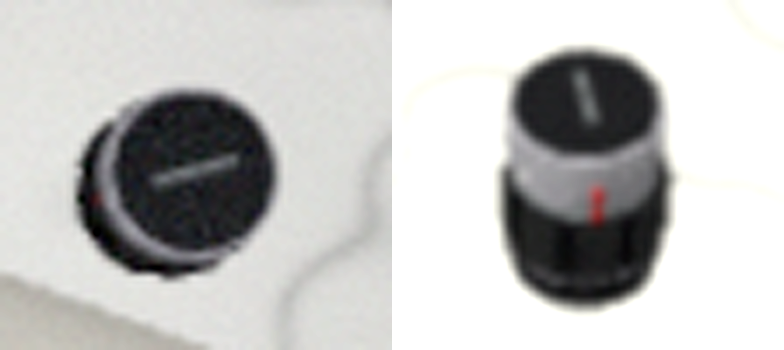

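The red dots are aligned, so the tube looks locked. The top camera agrees with the gripper (0.5866,−0.212); the side camera is off by about 4 mm, so I'll trust the top one. The lens lands now face 110°+45k. Next: grip the ring tilted 30°, lay the pair on its side at a free spot near (0.43,0.13), regrasp, then stand it in the base.

```bash
python3 - <<'E'
from h import *
c=[.5866,-.212]
def go(g,th,yaw,l=None):
    r=R(th,yaw);p=tcp(g,r)
    arm.move_l(p,r,feed=l) if l else arm.move_to(p,r)
    st((g,th,yaw))
arm.grip(.091)
r=R(30,-25);b=np.array([*c,.033])
go(b-r[:,2]*.13,30,-25); print(arm.current_joint_positions().round(0))
go(b,30,-25,.12)
arm.grip(.055);st("grip")
go([*c,.20],30,-25,.1)
E
```

```text
(array([ 0.52768999, -0.18452981,  0.1455833 ]), 30, -25) t13.2 ee [ 0.5363 -0.1885  0.1294] w0.0912 gf0.0 F [-0.5  0.5 -0.4] T [ 0.1   0.25 -0.01] q6 -92
[-26.  23. 117.   2.  10. -92.]Traceback (most recent call last):
  File "<stdin>", line 10, in <module>
  File "<stdin>", line 5, in go
rig.Unreachable: the arm cannot follow that straight line within its joint ranges
```

The radial plane runs into the wrist limit (q5≈10°), so I'll tilt in the tangential plane instead: heading −115°, with the body on the free +y side.

```bash
cat >> h.py <<'E'
def go(g,th,yaw,l=None):
    r=R(th,yaw);p=tcp(g,r)
    arm.move_l(p,r,feed=l) if l else arm.move_to(p,r)
    st((np.round(g,3),th,yaw))
E
python3 - <<'E'
from h import *
c=[.5866,-.212]
r=R(30,-115);b=np.array([*c,.033])
go(b-r[:,2]*.17,0,-115)
go(b-r[:,2]*.13,30,-115); print(arm.current_joint_positions().round(0))
go(b,30,-115,.12)
arm.grip(.055);st("grip")
go([*c,.20],30,-115,.1)
print(arm.current_joint_positions().round(0))
for a in [([.42,.20,.25],0,-90),([.42,.20,.2],-60,-90),([.42,.20,.033],-60,-90)]:
    rr=R(*a[1:]);q=arm.solve_ik(tcp(a[0],rr),rr);print(None if q is None else np.round(q))
E
```

```text
(array([ 0.623, -0.135,  0.18 ]), 0, -115) t14.8 ee [ 0.6222 -0.135   0.1612] w0.0909 gf0.0 F [-0.3 -0.3 -0.2] T [-0.15  0.07  0.04] q6 7
(array([ 0.614, -0.153,  0.146]), 30, -115) t15.3 ee [ 0.61   -0.161   0.1289] w0.0911 gf0.0 F [ 0.6  0.4 -0.3] T [ 0.19 -0.04 -0.07] q6 30
[ -5.  41.  75. -29.  77.  30.]
(array([ 0.587, -0.212,  0.033]), 30, -115) t16.6 ee [ 0.5832 -0.2203  0.0173] w0.0911 gf0.0 F [ 0.6 -0.7 -0.2] T [ 0.2  -0.06 -0.02] q6 33
grip t17.1 ee [ 0.5825 -0.2204  0.0169] w0.0645 gf30.0 F [-1.7  3.2  4.2] T [ 0.28  0.47 -0.25] q6 33
(array([ 0.587, -0.212,  0.2  ]), 30, -115) t18.9 ee [ 0.5824 -0.2205  0.1832] w0.0644 gf30.0 F [ 0.4  0.9 -3.9] T [ 0.42 -0.17  0.02] q6 23
[-10.  35.  77. -30.  78.  23.]
[18. 14. 97. -0. 68. 18.]
[-20.  33. 116.  58.  74. -59.]
[-20.  55. 117.  66.  63. -82.]
```

```bash
python3 - <<'E'
from h import *
go([.50,0,.25],15,-105)
go([.42,.20,.25],0,-90)
go([.42,.20,.22],-30,-90)
go([.42,.20,.20],-60,-90)
go([.42,.20,.045],-60,-90,.1)
arm.sleep(.3);f0=np.mean([arm.current_force()[2] for _ in range(5)])
z=.039
while z>.028:
    r=R(-60,-90);arm.move_l(tcp([.42,.20,z],r),r,feed=.02)
    f=arm.current_force()[2]
    if f-f0>4: break
    z-=.001
st(("contact",z,f0,f))
t=arm.snapshot("top");s=arm.snapshot("side");o=np.hstack([cv2.resize(t[190:310,120:270],(400,320)),cv2.resize(s[260:420,230:430],(400,320))])
cv2.imwrite("pics/lay.png",np.clip(o[:,:,::-1]*1.4,0,255).astype(np.uint8))
E
```

```text
(array([0.5 , 0.  , 0.25]), 15, -105) t19.9 ee [ 0.4994 -0.0055  0.2316] w0.0641 gf30.0 F [-0.2  0.5 -2.6] T [ 0.27 -0.02  0.02] q6 22
(array([0.42, 0.2 , 0.25]), 0, -90) t20.7 ee [0.4207 0.1993 0.231 ] w0.0644 gf30.0 F [ 1.5  0.2 -3.7] T [-0.03  0.02 -0.04] q6 18
(array([0.42, 0.2 , 0.22]), -30, -90) t21.5 ee [0.4205 0.2085 0.2035] w0.0645 gf30.0 F [ 0.5 -0.1 -3.9] T [-0.62  0.02  0.02] q6 -22
(array([0.42, 0.2 , 0.2 ]), -60, -90) t22.1 ee [0.4197 0.2166 0.1903] w0.0643 gf30.0 F [-0.3  0.5 -4.4] T [-1.1   0.06 -0.02] q6 -59
(array([0.42 , 0.2  , 0.045]), -60, -90) t23.9 ee [0.4201 0.2163 0.036 ] w0.0645 gf30.0 F [-1.1 -0.7 -2.5] T [-1.11  0.06 -0.04] q6 -80
('contact', 0.032999999999999995, np.float64(-3.739660571827624), np.float64(10.084271009070367)) t26.1 ee [0.42   0.2166 0.0244] w0.0641 gf30.0 F [ 0.6 -3.  10.1] T [ 0.56 -0.07 -0.04] q6 -82
```

View pics/lay.png

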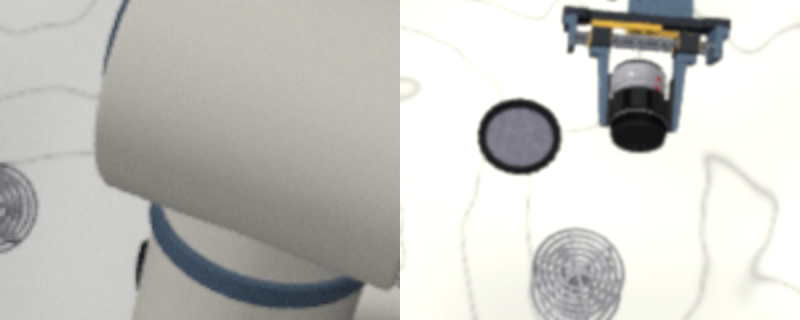

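The pair lies on its side on the slab, still locked (side picture, about (640,105) in the crop). Contact came at z=33 mm as expected. Release and regrasp from the other tilt.

```bash
python3 - <<'E'
from h import *
arm.grip(.091);st("open")
r=R(-60,-90);b=np.array([.42,.20,.033])
go(b-r[:,2]*.12,-60,-90,.2)
go([.42,.20,.22],-30,-90)
go([.42,.20,.22],0,-90)
r=R(30,-90);b=np.array([.42,.201,.0325])
go(b-r[:,2]*.14,30,-90);print(arm.current_joint_positions().round(0))
t=arm.snapshot("top");s=arm.snapshot("side");o=np.hstack([cv2.resize(t[190:310,120:270],(400,320)),cv2.resize(s[260:420,230:430],(400,320))])
cv2.imwrite("pics/lay2.png",np.clip(o[:,:,::-1]*1.4,0,255).astype(np.uint8))
E
```

```text
open t26.8 ee [0.42   0.2163 0.0236] w0.0908 gf0.0 F [ 0.1  0.1 -0.5] T [-0.59  0.04  0.  ] q6 -82
(array([0.42 , 0.096, 0.093]), -60, -90) t27.5 ee [0.4197 0.113  0.0834] w0.0910 gf0.0 F [-0.7  0.7  1. ] T [-0.56  0.06 -0.02] q6 -72
(array([0.42, 0.2 , 0.22]), -30, -90) t28.4 ee [0.4192 0.2097 0.2027] w0.0910 gf0.0 F [ 1.1  0.  -0.7] T [-0.37  0.04  0.02] q6 -22
(array([0.42, 0.2 , 0.22]), 0, -90) t29.1 ee [0.4193 0.1994 0.1996] w0.0908 gf0.0 F [ 1.1 -0.1  0.4] T [-0.08  0.    0.01] q6 18
(array([0.42 , 0.271, 0.154]), 30, -90) t29.8 ee [0.4196 0.2606 0.1364] w0.0916 gf0.0 F [ 0.3 -0.3  0.3] T [ 0.24  0.03 -0.03] q6 49
[ 40.  35.  87. -23.  79.  49.]
```

View pics/lay2.png

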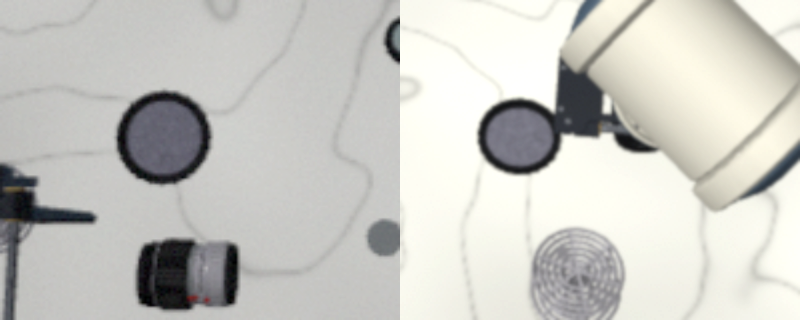

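The top picture shows the pair lying straight, tube toward −y (ring near px (185,292)), base undisturbed at px (181,241). Regrasp, lift and turn over.

```bash
python3 - <<'E'
from h import *
print("ring?",onz("top",(184.9,292.4),.032))
t=arm.snapshot("top");a=hull(t,100,(158,218,206,264));print("base",a,onz("top",a[0],.012))
b=np.array([.42,.201,.0325])
go(b,30,-90,.12)
arm.grip(.055);st("grip")
go([.42,.201,.20],30,-90,.12)
go([.45,.18,.22],0,-90);go([.50,.20,.22],-30,-90)
B=[.5468,.2240]
go([*B,.20],-60,-90);print(arm.current_joint_positions().round(0))
go([*B,.085],-60,-90,.1);arm.sleep(.2)
t=arm.snapshot("top");s=arm.snapshot("side");o=np.hstack([cv2.resize(t[190:310,120:270],(400,320)),cv2.resize(s[240:400,210:410],(400,320))])
cv2.imwrite("pics/fl.png",np.clip(o[:,:,::-1]*1.4,0,255).astype(np.uint8));cv2.imwrite("pics/side_fl.png",s[:,:,::-1])
E
```

```text
ring? [0.41888284 0.20375453 0.032     ]
base ((180.91571044921875, 241.16425323486328), (34.872867584228516, 35.43999099731445)) [0.5472855  0.22361203 0.012     ]
(array([0.42 , 0.201, 0.032]), 30, -90) t31.3 ee [0.4203 0.192  0.0166] w0.0911 gf0.0 F [0.6 0.4 0.3] T [ 0.25  0.04 -0.01] q6 54
grip t31.8 ee [0.4198 0.1915 0.0163] w0.0638 gf30.0 F [-4.2 -0.   3.1] T [ 0.04  0.48 -0.25] q6 54
(array([0.42 , 0.201, 0.2  ]), 30, -90) t33.4 ee [0.4198 0.1914 0.1832] w0.0636 gf30.0 F [ 0.1 -0.2 -3.4] T [ 0.55  0.05 -0.02] q6 44
(array([0.45, 0.18, 0.22]), 0, -90) t34.0 ee [0.4495 0.1793 0.2008] w0.0635 gf30.0 F [ 0.3  0.5 -5.1] T [-0.03  0.07  0.04] q6 15
(array([0.5 , 0.2 , 0.22]), -30, -90) t34.6 ee [0.4986 0.2099 0.2025] w0.0637 gf30.0 F [ 0.1  0.5 -3.4] T [-0.66  0.06 -0.08] q6 -19
(array([0.547, 0.224, 0.2  ]), -60, -90) t35.2 ee [0.5454 0.2413 0.1896] w0.0639 gf30.0 F [-0.2  1.1 -4.9] T [-1.07  0.02  0.02] q6 -46
[-13.  38.  98.  60.  77. -46.]
(array([0.547, 0.224, 0.085]), -60, -90) t36.5 ee [0.547  0.2403 0.0761] w0.0638 gf30.0 F [ 0.3 -0.2 -3.7] T [-1.09  0.07  0.02] q6 -58
```

View pics/fl.png

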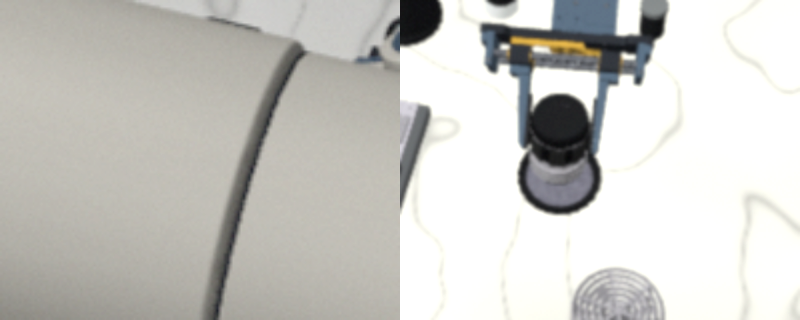

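Front cap up, tube down, centred over the dish (side px ≈ (290,325)). Lower gently with contact sensing.

```bash
python3 - <<'E'
from h import *
B=[.5468,.2240];r=R(-60,-90)
arm.move_l(tcp([*B,.063],r),r,feed=.06);arm.sleep(.3);f0=np.mean([arm.current_force()[2] for _ in range(5)])
z=.0615
while z>.050:
    arm.move_l(tcp([*B,z],r),r,feed=.02);f=arm.current_force()[2]
    if f-f0>4: break
    z-=.0007
st(("contact",z,f0,f))
arm.grip(.091);st("open")
b=np.array([*B,z]);go(b-r[:,2]*.14,-60,-90,.15)
go([.40,-.1,.25],0,-90)
arm.sleep(.3)
t=arm.snapshot("top");s=arm.snapshot("side")
p=hull(t,70,(158,205,206,268));print(p)
o=np.hstack([cv2.resize(t[190:310,120:270],(400,320)),cv2.resize(s[240:400,210:410],(400,320))])
cv2.imwrite("pics/fin.png",np.clip(o[:,:,::-1]*1.6,0,255).astype(np.uint8));st()
E
```

```text
('contact', 0.055900000000000005, np.float64(-3.189897659509638), np.float64(3.8345422153889266)) t39.8 ee [0.5469 0.2404 0.0469] w0.0639 gf30.0 F [-0.4  0.3  3.8] T [-0.06  0.01  0.09] q6 -61
open t40.4 ee [0.5468 0.2403 0.0465] w0.0911 gf0.0 F [ 0.6  0.4 -0.1] T [-0.54  0.06 -0.02] q6 -61
(array([0.547, 0.103, 0.126]), -60, -90) t41.5 ee [0.5464 0.1197 0.1162] w0.0909 gf0.0 F [0.2 0.4 1.1] T [-0.58  0.1  -0.06] q6 -56
(array([ 0.4 , -0.1 ,  0.25]), 0, -90) t42.6 ee [ 0.4    -0.0992  0.2304] w0.0906 gf0.0 F [-0.6 -0.  -0.3] T [-0.12  0.03  0.01] q6 -22
((180.13303184509277, 241.06494522094727), (34.20669174194336, 36.04315948486328))
 t43.0 ee [ 0.4    -0.0999  0.2308] w0.0911 gf0.0 F [-0.3  0.7 -0.1] T [-0.08  0.05  0.03] q6 -22
```

View pics/fin.png

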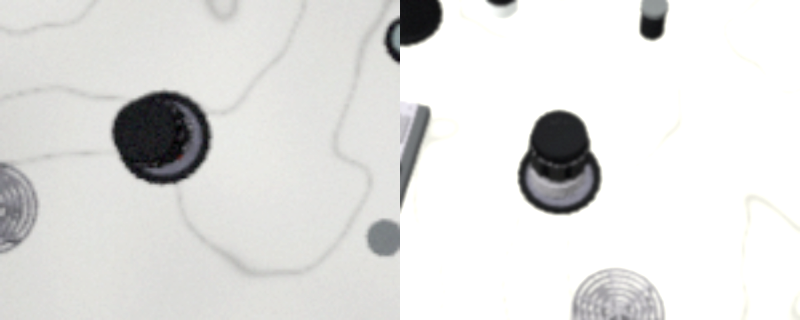

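The pair stands upright in the dish, and contact came at 55.9 mm (expected 56). One check of the cap centre, then sign off.

```bash
python3 - <<'E'
from h import *
p=onz("top",(176.6,238),.088);d=np.hypot(*(p[:2]-[.5473,.2236]));print(p,d)
if d<.010: print(arm.sign_off())
E
```

```text
[0.54981549 0.21590283 0.088     ] 0.008097782129564022
the job is handed in; nothing more can be done
None
```

The job is handed in at about 43 s on the robot's clock: the tube is locked on the lens and the pair stands front cap up on its rear cap in the case base, about 8 mm off centre by the cap (limit 14 mm); I saw no bystander move, but the judge's verdict wasn't returned.

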